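# Tuck the access cover under the lid's lip and hold it down

## Robot

A 6-joint arm with a two-finger parallel gripper is mounted at the origin on the work surface. World frame = base frame: x ahead of the robot, y to its left, z up, the work surface at z = 0. Lengths are in m, angles in rad, forces in N, time in s.
With the tool pointing down it reaches from about 0.35 to 0.85 m from the base axis. Payload 8.1 kg.
Tool frame: the origin (TCP) lies on the mounting face of the last link; the fingertips stand 173 mm ahead of it and the grasp point (between the pads) lies 155 mm ahead of it (ctrl.tip_extent is the distance from the TCP to the fingertips, in m); z points along the fingers, y is the line along which they close (so a half turn about z gives the same grasp; the last joint's range is limited). The gripper opens to 85 mm and grips with 20 to 120 N. Pads are 22 mm wide; open, the fingers measure 114 mm over their backs; the gripper's body (76 mm by 85 mm) begins 54 mm behind the grasp point. The pads swing forward as they close: fully open they stand 13 mm farther back than shut.
Start: joints at [-1.25, 0.13, 1.488, -0, 1.523, -0.085], TCP at [0.237, -0.551, 0.405] pointing down, gripper open.
Joint ranges: [-2.96, 2.96], [-0.89, 2.26], [0.02, 2.5], [-1.34, 4.48], [0, 2.73], [-2.66, 2.66]. Speed limits (rad/s): [2.39, 2.39, 2.79, 3.14, 3.14, 3.14].

## Interface

Orientations are given as a unit quaternion [w, x, y, z].
In Python, from plant import ctrl gives the robot as it stands.
- The arm moves only by the tool apply_moves, never from a script. Its argument "targets" is a list of rows, each a list of 5 numbers: the opening, from -1 (shut) to 1 (fully open), then the shift along the tool's x, y, z in units of 40 mm (1.0 is 40 mm), then the turn about the tool's z in units of 5 degrees (1.0 is 5 degrees). A call has 1 to 10 rows; each row shifts and turns the commanded pose from where the row before left it, along the tool's axes as they then stand; what a row does not reach is not made up. A row lasts 1/12 s, in which the tool goes at most 41.7 mm and 7.16 degrees, less where a joint would pass 70% of its speed; a pose out of reach is approached as far as the arm can. A call is refused whole if a number of a shift passes 1 or a number of a turn 1, either way. A call with a gripper value outside its range is refused whole. The fingers move at their own pace and stop on an object; "newtons" is the grip in N (left out, the last holds). Time passes only in rows, so rows that do not move let the fingers close. It gives the time, the measured TCP pose, the force, the opening and the grip force at its end, in the units of the state.
- ctrl.get_state(): the state, without advancing time (a new reading comes with each control period).
- ctrl.capture(name): name is "side" or "top" or "wrist"; returns a dict with "frame" (420x560x3 uint8, blue, green, red), "z_map" (420x560 float32, m along the optical axis (not along the pixel's ray), 0 where there is no reading), "vertical_fov" (degrees; the focal length in pixels is half the picture's height over the tangent of half this angle, whatever the lens; pixels are square), "cx", "cy" (the principal point, pixels), "R" (3x3) and "t" (3): a world point X has camera coordinates R X + t. Camera axes: x right, y down, z forward; pixel columns grow to the right and rows downward; lengths in m; the calibration is good to about 2 mm. A picture is of the moment at which its call begins.
- ctrl.close_job(): hands the job in; it is judged then, once.
The state is a dict: "time_s": time; "joint_positions": joint angles; "dq": joint speeds; "joint_efforts": joint torques, N m; "position": TCP position; "orientation": TCP orientation; "force": force on the tool from outside, world axes, zero at the start; "wrist_torque": the same for the moment, N m; "finger_gap": opening from 0.0 (shut) to 1.0 (fully open); "grip_force": force on a finger pad.
Only numpy, scipy, OpenCV 4.12 (cv2) and the standard library are available. Lean on these libraries where they do the work, as an engineer would, in place of code of your own. Each camera call takes 0.05 s, during which the arm holds its last target. There are 200 camera calls.

## Task

Refit the access cover on the open instrument case: take it by its handle and slide its rear edge (the one without screw holes) under the lip of the closed rear lid until it stops, without lifting that lid and without knocking the other things on the bench about. Then press the cover's front down flat onto the case against its springy contact strip, and finish while still holding it pressed flat there, as you would for a colleague to drive the screws.

Things in the scene. Friction and masses are not known exactly. Their poses are not given: they have to be found in the camera images.
- case: Grey sheet-metal instrument case, 240 deep (x) x 186 wide (y) x 76 high, fixed to the bench. Origin: centre of its underside. x points from the control panel (x = -120) to the back, z up. The front half of the top is open, with an aluminium ledge (the seat, z = 70) round the opening for the cover to lie on; side cheeks 8 thick rise 6 above the seat, 170 apart inside.
- slot (a point): Point fixed on the case's seat (case x = -32, y = 0, z = 70), straight below where the lid's lip begins; axes as the case. From here a slot 6 high and 170 wide runs 22 mm in +x, floor at the seat, roof the lid, to a fixed stop rib. With the cover's rear edge at the stop its front edge is flush with the case's front.
- rear_lid (a joint): Hinge of the rear lid, along the case's back top edge. 0 = closed, flat on the cheeks, as at the start; positive = lifted (0.05 rad is about 7 mm at the lip). The lid is a 2 mm louvred sheet of 0.24 kg that lies loose: about 1.2 N at the lip lifts it.
- lip (a point): On the lid: middle of the underside of its flat part where the lip begins, 6 mm above the slot point when closed. From here towards the case's front the lid's edge flares upward over a further 8 mm as a lead-in: the mouth is 10 mm high there, the flare's top edge 12 mm above the seat.
- cover: Flat aluminium access cover, 110 (x) x 160 (y) x 3 mm, about 0.2 kg, dark bow handle on top, vent slots behind it. Loose, flat on the bench left or right of the case, turned at most 0.5 rad. Origin: centre of underside, z up; +x points to the plain rear edge (x = +55) that goes under the lip; the front edge has a screw hole in each corner. In place it has 5 mm to spare to each cheek.
- cover_handle (a point): Centre of the handle's grip bar: 10 thick (x) x 80 long (along the cover's y) x 12 high, flat-sided, its centre at cover x = -10, y = 0, z = 33 (30 mm above the cover's top face). Its two end posts leave 64 mm free in between.
- cover_back (a point): Middle of the lower rear edge of the cover (cover x = +55, y = 0, z = 0).
- cover_front_l (a point): Lower front left corner of the cover (cover x = -55, y = +80, z = 0).
- cover_front_r (a point): Lower front right corner of the cover (cover x = -55, y = -80, z = 0).
- finger_strip: Brass contact-finger strip inside the case's front ledge (case x = -91, 132 long along y): a spring standing 6 mm above the seat that keeps the cover's front up. It starts to yield at 2.6 N and pushes 7 N when level with the seat; about 6 to 15 N down at the handle seats the cover flat. Origin: middle of its top line.
- multimeter: Bystander: black handheld multimeter, 170 x 82 x 46, lying flat at the side of the case away from the cover; origin at its underside.
- flux_bottle: Bystander: squeeze bottle with spout, 54 across, 155 high; origin at its underside.
- solder_reel: Bystander: reel of solder, 60 across, 40 high; origin at its underside.
- screw_dish: Bystander: round steel dish of screws, 90 across, 22 high; origin at its underside.
- screwdriver: Bystander: screwdriver lying flat, 160 long, between the robot and the case.
- spare_board: Bystander: bare circuit board with parts, 110 x 75 x 16, lying flat; origin at its underside.
- tip_cleaner: Bystander: round tip cleaner of brass wool, 80 across, 55 high; origin at its underside.
Mind the look-alikes: they are no part of the job. Of the things that look like the cover, take the one that is nearest to the robot's base at the start.

How it is judged:
By the outcome, as a careful person would: the job done as asked, in the order asked, and still so for the second after the job is handed in, while the arm keeps its last pose, push and grip.
It also fails if it takes over 40 s, if anything falls off the work surface, if the arm or the gripper's body presses on something with over 40 N, if the wrist force passes 120 N, or if a joint passes its speed limit or range.

## Working session

There is one attempt and no reset: what is moved stays moved. The work goes in short steps, Python scripts to look and compute and a tool call to move; the robot and the scene stay as the last step left them, time stands still between calls to the robot, and variables do not carry over. Pictures are saved under pics/ and viewed, at most 10 in all, crops included, and the job is handed in when it is done.

Besides the shell and the picture viewer there is one more tool, called after ">>>" as name(argument=value, ...) on one line, values as JSON. apply_moves: Moves the arm, as the interface text tells. Its arguments: {"type":"object","properties":{"targets":{"type":"array","items":{"type":"array","items":{"type":"number"}}},"newtons":{"type":"number"}},"required":["targets"]}

```bash
mkdir -p pics; cat > h.py <<'E'
import numpy as np, cv2
from plant import ctrl
def cap(n,save=None):
    d=ctrl.capture(n)
    if save: cv2.imwrite('pics/'+save,d['frame'])
    np.savez('pics/'+n+'.npz',**d)
    return d
def load(n): return dict(np.load('pics/'+n+'.npz'))
def world(d,u,v,z=None):
    f=210/np.tan(np.radians(float(d['vertical_fov']))/2)
    r=np.array([(u-d['cx'])/f,(v-d['cy'])/f,1]); R,t=d['R'],d['t']
    if z is None:
        zz=d['z_map'][int(round(v)),int(round(u))]
        return R.T@(r*zz-t)
    o=-R.T@t; w=R.T@r
    return o+w*(z-o[2])/w[2]
E
python3 - <<'E'
from h import *
for n in('top','side'):
    d=cap(n,n+'0.png'); print(n,d['vertical_fov'],d['cx'],d['cy'],d['R'].round(3).tolist(),d['t'].round(3),d['frame'].shape)
print(ctrl.get_state())
E
```

```text
top 56.714506198091115 277.2898338817119 206.51005422280392 [[-0.003, -1.0, 0.016], [-0.984, -0.0, -0.181], [0.181, -0.016, -0.983]] [-0.059  0.527  1.029] (420, 560, 3)
side 54.99638407830333 284.06495832617094 204.0994369948522 [[-1.0, -0.024, -0.014], [-0.009, 0.757, -0.653], [0.026, -0.653, -0.757]] [0.546 0.093 1.392] (420, 560, 3)
{'time_s': 0.1, 'joint_positions': array([-1.25041476e+00,  1.31126531e-01,  1.48921961e+00, -5.72528358e-06,
        1.52299708e+00, -8.53892611e-02]), 'dq': array([ 6.14342653e-04, -9.45315741e-05, -3.85165233e-03, -2.57636204e-04,
        9.65721628e-04,  9.94036992e-05]), 'joint_efforts': array([ 2.17734145e-03, -5.70955896e+01, -5.01940119e+01, -5.74027908e-06,
        8.22331582e-03, -6.74662510e-05]), 'position': array([ 0.23679348, -0.5510625 ,  0.40369761]), 'orientation': array([-8.68913582e-04,  9.79488852e-01,  2.01496459e-01, -1.05445530e-04]), 'force': array([ 0.98525418,  0.35553725, -0.05256239]), 'wrist_torque': array([-0.00906241,  0.01794589,  0.04983053]), 'grip_force': 0.0, 'finger_gap': 0.9986726011309625}
```

View pics/top0.png

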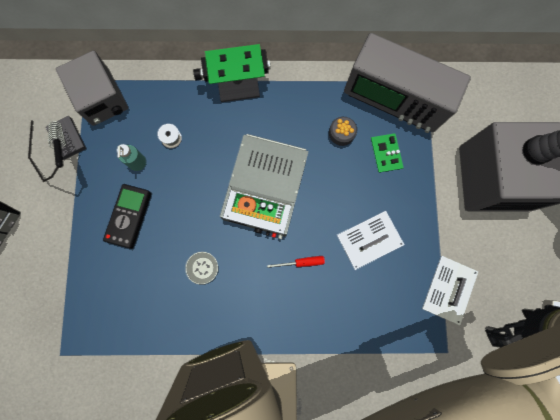

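View pics/side0.png

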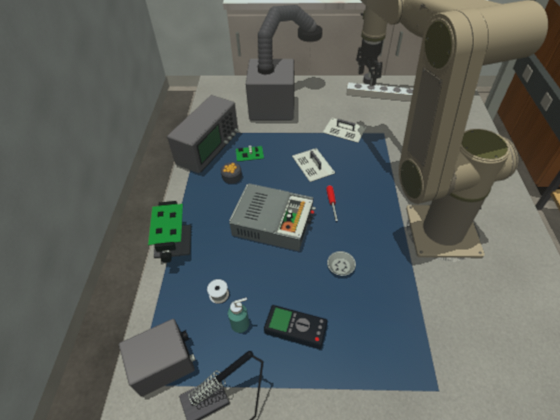

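The top picture shows the case at (265,185), its open front towards the robot at the bottom. There are two candidates for the cover: A at (370,240), on the mat, and B at (451,290), on the bench at the right. In the side view they are at (314,164) and (345,129). The white strip at side (375,90) is a power strip. I'll measure distances and crop both.

```bash
python3 - <<'E'
from h import *
d=load('top')
for n,(u,v) in dict(A=(370,240),B=(448,290)).items():
    p=world(d,u,v); q=world(d,u,v,0.003); print(n,p.round(3),q.round(3),np.hypot(*q[:2]).round(3))
f=d['frame']
a=cv2.resize(f[200:330,330:490],None,fx=4.9,fy=4.5,interpolation=cv2.INTER_CUBIC)
a=cv2.resize(f[205:325,330:490],(800,600),interpolation=cv2.INTER_CUBIC)
b=cv2.resize(f[130:245,210:325],(600,600),interpolation=cv2.INTER_CUBIC)
cv2.imwrite('pics/covers.png',a);cv2.imwrite('pics/case.png',b)
E
```

```text
A [ 0.438 -0.325  0.004] [ 0.438 -0.325  0.003] 0.546
B [ 0.298 -0.538  0.003] [ 0.298 -0.538  0.003] 0.615
```

View pics/covers.png

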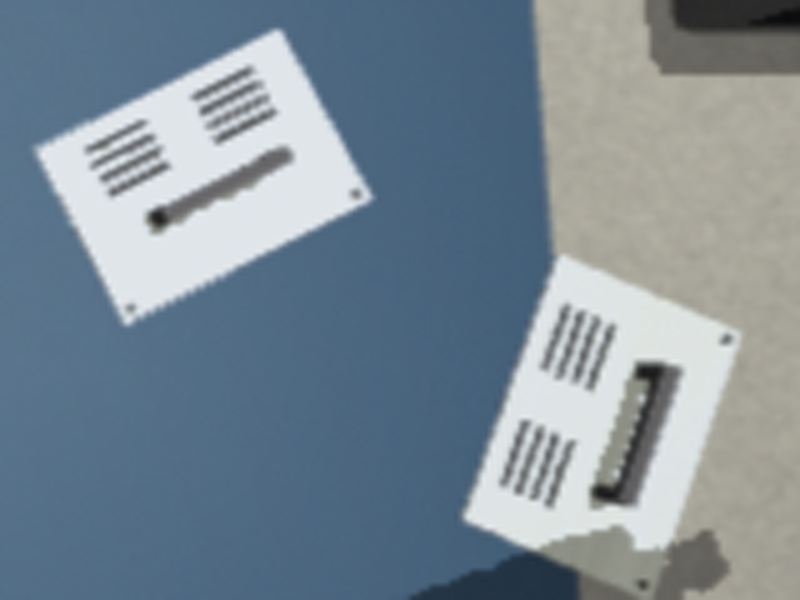

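View pics/case.png

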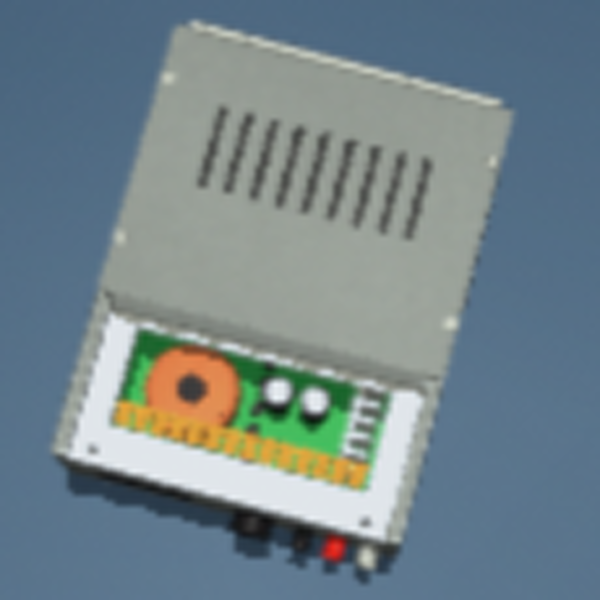

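The covers crop shows A with its corners at crop (36,150), (281,29), (372,199) and (126,325), and the screw holes along the lower edge. B is turned about 70° and is farther from the base (0.615 m against 0.546 m), so A is the cover. The case crop shows the lid with its lip from (100,290) to (440,380), and the seat with the brass strip in front of it.

```bash
python3 - <<'E'
from h import *
d=load('top')
c=[world(d,(u+.5)/5-.5+330,(v+.5)/5-.5+205,0.003) for u,v in((36,150),(281,29),(372,199),(126,325))]
c=np.array(c); print(c.round(4).tolist())
print('cover c',c.mean(0).round(4),'sizes',[np.linalg.norm(c[i]-c[(i+1)%4]).round(4) for i in range(4)])
ax=(c[0]+c[1]-c[2]-c[3]); ay=c[0]+c[3]-c[1]-c[2]
print('yaw',np.arctan2(ax[1],ax[0]),np.arctan2(-ay[0],ay[1]))
# all-pixel world map
f=210/np.tan(np.radians(float(d['vertical_fov']))/2)
U,V=np.meshgrid(np.arange(560),np.arange(420)); z=d['z_map']
P=np.stack([(U-d['cx'])/f*z,(V-d['cy'])/f*z,z],-1)
W=(P-d['t'])@d['R']
np.save('pics/W.npy',W)
m=np.zeros(z.shape,bool);m[130:245,210:325]=1
for lo,hi in((.0735,.09),(.066,.0735)):
    q=W[m&(W[...,2]>lo)&(W[...,2]<hi)]
    r=cv2.minAreaRect(q[:,:2].astype(np.float32)); print(lo,len(q),np.median(q[:,2]),r, cv2.boxPoints(r).round(4).tolist())
q=W[m&(W[...,2]>.065)&(W[...,2]<.09)]
r=cv2.minAreaRect(q[:,:2].astype(np.float32)); print('all',r)
# handle
m[:]=0;m[205:275,330:410]=1
q=W[m&(W[...,2]>.03)&(W[...,2]<.05)];r=cv2.minAreaRect(q[:,:2].astype(np.float32));print('handle',len(q),np.median(q[:,2]),r)
# overview of lip flare etc
q=W[200:206,256:262]
print([ (W[v,255].round(3).tolist()) for v in range(180,235,3)])
E
```

```text
[[0.4537, -0.2306, 0.003], [0.5238, -0.3751, 0.003], [0.4254, -0.422, 0.003], [0.3548, -0.2784, 0.003]]
cover c [ 0.4394 -0.3265  0.003 ] sizes [np.float64(0.1606), np.float64(0.109), np.float64(0.16), np.float64(0.1098)]
yaw 0.44735551437596593 0.4547362249498156
0.0735 4192 0.07829392830409923 ((0.5895950794219971, -0.02549208700656891), (0.1862020045518875, 0.24327097833156586), 75.02523803710938) [[0.4480000138282776, -0.08399999886751175], [0.6830000281333923, -0.1468999981880188], [0.7311999797821045, 0.032999999821186066], [0.4961000084877014, 0.09589999914169312]]
0.066 936 0.07029641751236324 ((0.5849283337593079, -0.023820161819458008), (0.18482482433319092, 0.2344776690006256), 75.0111312866211) [[0.44780001044273376, -0.0828000009059906], [0.6743000149726868, -0.14339999854564667], [0.722100019454956, 0.035100001841783524], [0.49559998512268066, 0.0957999974489212]]
all ((0.5893276929855347, -0.025420576333999634), (0.1862020045518875, 0.24382442235946655), 75.02523803710938)
handle 116 0.038976781197962065 ((0.43047621846199036, -0.3296736478805542), (0.009860992431640625, 0.07907715439796448), 25.82447052001953)
[[0.594, 0.001, 0.081], [0.587, 0.001, 0.076], [0.577, 0.001, 0.081], [0.569, 0.001, 0.079], [0.561, 0.001, 0.079], [0.552, 0.0, 0.082], [0.556, 0.003, 0.022], [0.543, 0.002, 0.045], [0.535, 0.002, 0.045], [0.526, 0.002, 0.044], [0.522, 0.003, 0.022], [0.504, 0.0, 0.075], [0.496, 0.0, 0.075], [0.489, 0.0, 0.071], [0.481, 0.001, 0.068], [0.473, 0.0, 0.069], [0.467, 0.001, 0.046], [0.459, 0.001, 0.048], [0.456, 0.003, 0.0]]
```

>>> apply_moves(targets=[[1, 0, 0, 0, -1], [1, 0, 0, 0, -1], [1, 0, 0, 0, -1], [1, 0, 0, 0, -1], [1, 0, 0, 0, -1], [1, 0, 0, 0, -1], [1, 0, 0, 0, -1], [1, 0, 0, 0, -1], [1, 0, 0, 0, -1], [1, 0, 0, 0, -1]], newtons=60)

```text
time_s: 0.93
position: [0.2368, -0.5511, 0.404]
orientation: [-0.001, 0.801, 0.598, 0.0]
force: [0.5, -0.0, 0.6]
finger_gap: 1.002
grip_force: 0.0
```

>>> apply_moves(targets=[[1, 0, 0, 0, -1], [1, 0, 0, 0, -1], [1, 0, 0, 0, -1], [1, 0, 0, 0, -1], [1, 0, 0, 0, -1], [1, 0, 0, 0, -1], [1, 0, 0, 0, -1], [1, 0, 0, 0, -1], [1, 0, 0, 0, -0.5], [1, 0, 0, 0, 0]])

```text
time_s: 1.77
position: [0.2368, -0.5511, 0.4041]
orientation: [-0.0, 0.531, 0.847, 0.0]
force: [0.4, -0.3, 0.1]
finger_gap: 0.999
grip_force: 0.0
```

```bash
cat >> h.py <<'E'
from scipy.spatial.transform import Rotation as Ro
def delta(target,yaw):
    """units of move from measured TCP to target TCP with tool y at world angle yaw, tool down"""
    s=ctrl.get_state(); w,x,y,z=s['orientation']; R=Ro.from_quat([x,y,z,w]).as_matrix()
    cy=np.arctan2(R[1,1],R[0,1])
    turn=-np.degrees((yaw-cy+np.pi)%(2*np.pi)-np.pi)/5
    ty=np.array([np.cos(yaw),np.sin(yaw),0]); tz=np.array([0,0,-1.]); tx=np.cross(ty,tz)
    dp=np.array(target)-s['position']
    print('t',s['time_s'].__round__(2),'pos',s['position'].round(4),'yaw',cy.round(4),'tilt',R[:,2].round(4),'F',s['force'].round(2),'gap',round(s['finger_gap'],3),'grip',round(s['grip_force'],1))
    print('turn units',turn.round(3),'shift units xyz (in final yaw)',(np.array([tx@dp,ty@dp,tz@dp])/.04).round(3))
E
python3 - <<'E'
from h import *
delta([.4304,-.3303,.033+.155+.1],.451)
E
```

```text
t 1.77 pos [ 0.2368 -0.5511  0.4041] yaw 0.4516 tilt [-3.0e-04  1.1e-03 -1.0e+00] F [ 0.41 -0.32  0.15] gap 0.999 grip 0.0
turn units 0.007 shift units xyz (in final yaw) [2.86  6.761 2.902]
```

>>> apply_moves(targets=[[1, 0.29, 0.68, 0.29, 0], [1, 0.29, 0.68, 0.29, 0], [1, 0.29, 0.68, 0.29, 0], [1, 0.29, 0.68, 0.29, 0], [1, 0.29, 0.68, 0.29, 0], [1, 0.29, 0.68, 0.29, 0], [1, 0.29, 0.68, 0.29, 0], [1, 0.29, 0.68, 0.29, 0], [1, 0.29, 0.68, 0.29, 0], [1, 0.25, 0.64, 0.29, 0]])

```text
time_s: 2.6
position: [0.4314, -0.3292, 0.2879]
orientation: [-0.0, 0.533, 0.846, 0.0]
force: [-0.2, 0.0, -0.0]
finger_gap: 1.0
grip_force: 0.0
```

```bash
python3 - <<'E'
from h import *
delta([.4304,-.3303,.033+.155],.451)
d=cap('wrist'); a=d['frame']
f=210/np.tan(np.radians(float(d['vertical_fov']))/2)
U,V=np.meshgrid(np.arange(560),np.arange(420)); z=d['z_map']
W=(np.stack([(U-d['cx'])/f*z,(V-d['cy'])/f*z,z],-1)-d['t'])@d['R']
m=(z>0)&(W[...,2]>.03)&(W[...,2]<.045)&(abs(W[...,0]-.43)<.06)&(abs(W[...,1]+.33)<.06)
q=W[m];print(len(q),np.median(q[:,2]),cv2.minAreaRect(q[:,:2].astype(np.float32)))
cv2.imwrite('pics/w1.png',a)
E
```

```text
t 2.6 pos [ 0.4314 -0.3292  0.2879] yaw 0.4475 tilt [-2.e-04  4.e-04 -1.e+00] F [-0.22  0.02 -0.02] gap 1.0 grip 0.0
turn units -0.04 shift units xyz (in final yaw) [-0.013 -0.035  2.498]
1513 0.04031208414023949 ((0.429789274930954, -0.3307051658630371), (0.009944017045199871, 0.07998882979154587), 25.834434509277344)
```

View pics/w1.png

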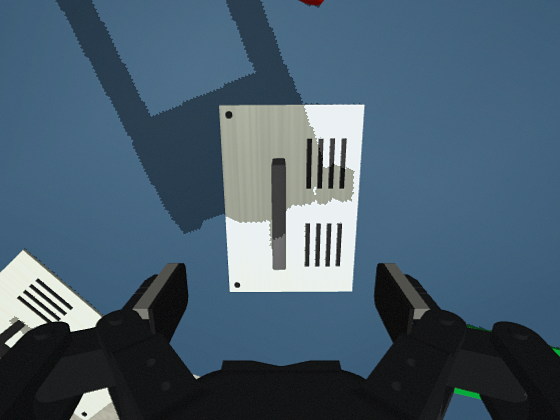

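The wrist picture shows the cover squarely between the fingers, with the handle at (279,213) and the screw holes at the left (229,115) and (237,285). So the tool's +y points to the rear edge, as planned. Next I descend and grip.

>>> apply_moves(targets=[[1, 0, -0.05, 0.5, -0.04], [1, 0, 0, 0.5, 0], [1, 0, 0, 0.5, 0], [1, 0, 0, 0.5, 0], [1, 0, 0, 0.25, 0], [1, 0, 0, 0.23, 0], [-1, 0, 0, 0, 0], [-1, 0, 0, 0, 0], [-1, 0, 0, 0, 0], [-1, 0, 0, 0, 0]], newtons=80)

```text
time_s: 3.48
position: [0.4295, -0.3322, 0.191]
orientation: [0.001, 0.53, 0.848, -0.0]
force: [0.2, 0.3, 0.2]
finger_gap: 0.456
grip_force: 0.0
```

>>> apply_moves(targets=[[-1, 0, 0, 0, 0], [-1, 0, 0, 0, 0], [-1, 0, 0, 0, 0]])

```text
time_s: 3.73
position: [0.4293, -0.3319, 0.1906]
orientation: [0.001, 0.53, 0.848, -0.0]
force: [-0.3, 1.4, 6.0]
finger_gap: 0.097
grip_force: 78.9
```

>>> apply_moves(targets=[[-1, 0, 0, -0.2, 0], [-1, 0, 0, -0.4, 0], [-1, 0, 0, -0.6, 0], [-1, 0, 0, -0.6, 0], [-1, 0, 0, -0.6, 0], [-1, 0, 0, -0.6, 0.5], [-1, 0, 0, -0.4, 0.7], [-1, 0, 0, 0, 1], [-1, 0, 0, 0, 1], [-1, 0, 0, 0, 1]])

```text
time_s: 4.57
position: [0.4288, -0.3315, 0.3263]
orientation: [0.0, 0.677, 0.736, -0.0]
force: [-0.9, 0.8, -1.9]
finger_gap: 0.095
grip_force: 78.2
```

>>> apply_moves(targets=[[-1, 0, 0, 0, 1], [-1, 0, 0, 0, 1], [-1, 0, 0, 0, 1], [-1, 0, 0, 0, 1], [-1, 0, 0, 0, 0], [-1, 0, 0, 0, 0]])

```text
time_s: 5.07
position: [0.4288, -0.3315, 0.3255]
orientation: [-0.0, 0.793, 0.609, -0.0]
force: [0.3, -0.4, -2.3]
finger_gap: 0.098
grip_force: 78.2
```

```bash
cat >> h.py <<'E'
O=np.array([.5895,-.0255]); Y=-.262
def case(x,y): c,s=np.cos(Y),np.sin(Y); return O+[c*x-s*y,s*x+c*y]
E
python3 - <<'E'
from h import *
p=case(-.117,0); print(p)
delta([*p,.1906+.11],Y)
E
```

```text
[0.47649276 0.0048045 ]
t 5.07 pos [ 0.4288 -0.3315  0.3255] yaw -0.26 tilt [-4.e-04  3.e-04 -1.e+00] F [ 0.28 -0.44 -2.33] gap 0.098 grip 78.2
turn units 0.023 shift units xyz (in final yaw) [ 8.429 -1.025  0.623]
```

>>> apply_moves(targets=[[-1, 0.4, -0.05, 0, 0], [-1, 0.9, -0.11, 0, 0], [-1, 0.9, -0.11, 0, 0], [-1, 0.9, -0.11, 0, 0], [-1, 0.9, -0.11, 0, 0], [-1, 0.9, -0.11, 0, 0], [-1, 0.9, -0.11, 0, 0], [-1, 0.9, -0.11, 0, 0], [-1, 0.9, -0.11, 0.0, 0], [-1, 0.6, -0.07, 0.0, 0]])

```text
time_s: 5.9
position: [0.475, -0.0011, 0.3257]
orientation: [-0.0, 0.792, 0.61, 0.0]
force: [0.8, 0.6, -2.2]
finger_gap: 0.101
grip_force: 78.3
```

>>> apply_moves(targets=[[-1, 0.23, -0.03, 0, 0.02], [-1, 0, 0, 0.3, 0], [-1, 0, 0, 0.3, 0], [-1, 0, 0, 0, 0], [-1, 0, 0, 0, 0]])

```text
time_s: 6.32
position: [0.4758, 0.0038, 0.2996]
orientation: [-0.001, 0.794, 0.607, -0.001]
force: [0.3, 1.0, -2.6]
finger_gap: 0.098
grip_force: 78.2
```

```bash
python3 - <<'E'
from h import *
delta([*case(-.117,0),.1906+.11],Y)
d=cap('top'); a=d['frame']; c=a[130:250,190:350]; cv2.imwrite('pics/t2.png',cv2.resize(c,(800,600),interpolation=cv2.INTER_CUBIC))
w=cap('wrist','w2.png')
f=210/np.tan(np.radians(float(w['vertical_fov']))/2)
U,V=np.meshgrid(np.arange(560),np.arange(420)); z=w['z_map']
W=(np.stack([(U-w['cx'])/f*z,(V-w['cy'])/f*z,z],-1)-w['t'])@w['R']; np.save('pics/Ww.npy',W)
E
```

```text
t 6.32 pos [0.4758 0.0038 0.2996] yaw -0.2653 tilt [-0.0037  0.     -1.    ] F [ 0.32  1.04 -2.57] gap 0.098 grip 78.2
turn units -0.037 shift units xyz (in final yaw) [ 0.03   0.01  -0.024]
```

View pics/w2.png

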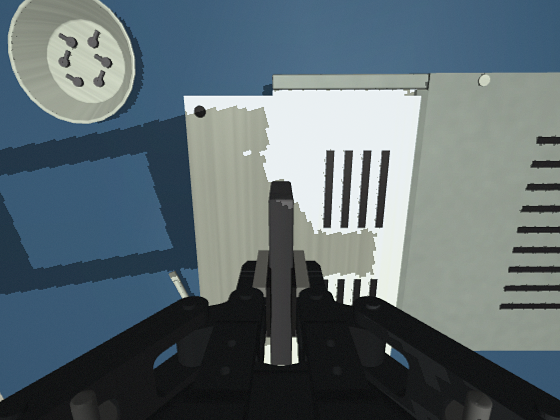

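The wrist picture shows the cover held over the opening: its left edge runs from (183,96) to (421,96), its rear edge is just ahead of the lip, and the left cheek is at (273..428,82). I'll check level and lateral alignment from the depth.

```bash
python3 - <<'E'
from h import *
W=np.load('pics/Ww.npy'); w=load('wrist'); z=w['z_map']
def tocase(P): c,s=np.cos(Y),np.sin(Y); q=P[...,:2]-O; return np.stack([c*q[...,0]+s*q[...,1],-s*q[...,0]+c*q[...,1],P[...,2]],-1)
C=tocase(W)
m=(z>0)&(abs(C[...,2]-.113)<.008)&(C[...,0]<-.05)&(C[...,0]>-.17)
ys,xs=np.where(m); q=C[m]; print(len(q))
A=np.c_[q[:,0]+.105,q[:,1],np.ones(len(q))]
k=np.linalg.lstsq(A,q[:,2],rcond=None)[0]
r=q[:,2]-A@k; i=abs(r)<.002; k=np.linalg.lstsq(A[i],q[i,2],rcond=None)[0]
print('plane slope x,y, z',k, 'x range',np.percentile(q[i,0],[.5,99.5]),'ymax',np.percentile(q[i,1],99.5))
zt=k[2]
for n,(u,v,zz) in dict(fl=(183,96,zt),rl=(421,96,zt),cheekF=(273,75,.076),cheekB=(428,72.5,.076),cheekFin=(273,89,.076),cheekBin=(420,89,.076),liptop=(427,90,.082)).items(): print(n,tocase(world(w,u,v,zz)).round(4))
l=(z>0)&(C[...,0]>-.02)&(C[...,2]>.06)&(C[...,2]<.1); q=C[l]; print('lid z',np.median(q[:,2]),'ymax',np.percentile(q[:,1],99.8))
E
```

```text
39044
plane slope x,y, z [-0.00401633 -0.00030159  0.11436771] x range [-0.16224049 -0.05319062] ymax 0.07899972677365177
fl [-0.1626  0.0793  0.1144]
rl [-0.0524  0.0789  0.1144]
cheekF [-0.1218  0.0922  0.076 ]
cheekB [-0.0342  0.0931  0.076 ]
cheekFin [-0.1218  0.0847  0.076 ]
cheekBin [-0.0376  0.0844  0.076 ]
liptop [-0.0361  0.0835  0.082 ]
lid z 0.07940491069705546 ymax 0.09231429200820584
```

>>> apply_moves(targets=[[-1, 0.03, 0, 0.2, -0.04], [-1, 0, 0, 0.3, 0], [-1, 0, 0, 0.2, 0], [-1, 0, 0, 0.05, 0], [-1, 0, 0, 0.05, 0], [-1, 0, 0, 0, 0]])

```text
time_s: 6.92
position: [0.4768, 0.0059, 0.2688]
orientation: [-0.0, 0.793, 0.609, -0.0]
force: [0.2, -0.6, -2.0]
finger_gap: 0.096
grip_force: 78.2
```

>>> apply_moves(targets=[[-1, 0, 0, 0.03, 0], [-1, 0, 0, 0, 0]])

```text
time_s: 7.08
position: [0.4772, 0.0059, 0.2685]
orientation: [0.0, 0.793, 0.609, 0.0]
force: [-0.1, 0.4, -1.9]
finger_gap: 0.095
grip_force: 78.2
```

>>> apply_moves(targets=[[-1, 0, 0, 0.03, 0], [-1, 0, 0, 0, 0]])

```text
time_s: 7.25
position: [0.4771, 0.0059, 0.2672]
orientation: [0.0, 0.793, 0.609, 0.0]
force: [-0.0, -0.1, -2.2]
finger_gap: 0.097
grip_force: 78.2
```

>>> apply_moves(targets=[[-1, 0, 0, 0.02, 0], [-1, 0, 0, 0, 0]])

```text
time_s: 7.42
position: [0.4771, 0.0059, 0.2665]
orientation: [0.0, 0.793, 0.609, 0.0]
force: [-1.5, -0.1, 0.5]
finger_gap: 0.097
grip_force: 78.6
```

>>> apply_moves(targets=[[-1, 0, 0, 0.03, 0], [-1, 0, 0, 0.03, 0], [-1, 0, 0, 0, 0]])

```text
time_s: 7.67
position: [0.4771, 0.0059, 0.264]
orientation: [0.0, 0.793, 0.609, 0.0]
force: [-0.9, 0.3, 1.7]
finger_gap: 0.096
grip_force: 78.9
```

>>> apply_moves(targets=[[-1, 0, 0, 0.03, 0], [-1, 0, 0, 0, 0], [-1, 0, 0, 0, 0]])

```text
time_s: 7.92
position: [0.4771, 0.0059, 0.2629]
orientation: [0.0, 0.793, 0.609, 0.0]
force: [-0.5, 1.3, 2.8]
finger_gap: 0.103
grip_force: 79.0
```

```bash
cat >> h.py <<'E'
def tocase(P): c,s=np.cos(Y),np.sin(Y); q=P[...,:2]-O; return np.stack([c*q[...,0]+s*q[...,1],-s*q[...,0]+c*q[...,1],P[...,2]],-1)
def look(zc,xr):
    w=cap('wrist'); z=w['z_map']; f=210/np.tan(np.radians(float(w['vertical_fov']))/2)
    U,V=np.meshgrid(np.arange(560),np.arange(420))
    C=tocase((np.stack([(U-w['cx'])/f*z,(V-w['cy'])/f*z,z],-1)-w['t'])@w['R'])
    m=(z>0)&(abs(C[...,2]-zc)<.008)&(C[...,0]<xr[1])&(C[...,0]>xr[0])&(C[...,1]<.081)&(w['frame'].min(-1)>100)
    q=C[m]; x0=np.mean(xr); A=np.c_[q[:,0]-x0,q[:,1],np.ones(len(q))]
    i=np.ones(len(q),bool)
    for _ in range(4): k=np.linalg.lstsq(A[i],q[i,2],rcond=None)[0]; i=abs(q[:,2]-A@k)<.0015
    print('cover plane',k.round(4),'x',np.percentile(q[i,0],[.5,99.5]).round(4),'ymax',np.percentile(q[i,1],99.5).round(4))
    l=(z>0)&(C[...,0]>.0)&(C[...,2]>.06)&(C[...,2]<.1); q=C[l]; k=np.polyfit(q[:,0],q[:,2],1); print('lid slope,z at x=0',k.round(4))
    return w,C
E
python3 - <<'E'
from h import *
delta([*case(-.080,0),.2628],Y)
look(.077,(-.17,-.058))
E
```

```text
t 7.92 pos [0.4771 0.0059 0.2629] yaw -0.2609 tilt [ 4.e-04  1.e-04 -1.e+00] F [-0.47  1.3   2.78] gap 0.103 grip 79.0
turn units 0.013 shift units xyz (in final yaw) [-0.03   0.917  0.002]
cover plane [ 0.0039 -0.0001  0.0767] x [-0.1615 -0.0584] ymax 0.0808
lid slope,z at x=0 [0.0017 0.0793]
```

>>> apply_moves(targets=[[-1, -0.02, 0, 0.025, 0], [-1, 0, 0.05, 0, 0], [-1, 0, 0.1, 0, 0], [-1, 0, 0.1, 0, 0], [-1, 0, 0.1, 0, 0], [-1, 0, 0.1, 0, 0], [-1, 0, 0, 0, 0]])

```text
time_s: 8.55
position: [0.495, 0.0001, 0.2618]
orientation: [0.0, 0.793, 0.609, 0.0]
force: [-0.5, -0.6, 4.2]
finger_gap: 0.097
grip_force: 79.1
```

```bash
python3 - <<'E'
from h import *
delta([*case(-.075,0),.2618],Y)
look(.076,(-.15,-.045))
E
```

```text
t 8.55 pos [4.950e-01 1.000e-04 2.618e-01] yaw -0.2612 tilt [ 7.e-04 -3.e-04 -1.e+00] F [-0.53 -0.56  4.2 ] gap 0.097 grip 79.1
turn units 0.01 shift units xyz (in final yaw) [-0.006  0.572  0.001]
cover plane [-0.0029 -0.0004  0.0757] x [-0.1429 -0.0455] ymax 0.0807
lid slope,z at x=0 [0.0026 0.0793]
```

>>> apply_moves(targets=[[-1, 0, 0.1, 0, 0], [-1, 0, 0.1, 0, 0], [-1, 0, 0.1, 0, 0], [-1, 0, 0.1, 0, 0], [-1, 0, 0, 0, 0]])

```text
time_s: 9.02
position: [0.5104, -0.0039, 0.2618]
orientation: [0.0, 0.793, 0.609, 0.0]
force: [-1.6, -0.4, 3.2]
finger_gap: 0.1
grip_force: 79.1
```

>>> apply_moves(targets=[[-1, 0, 0.05, 0, 0], [-1, 0, 0.05, 0, 0], [-1, 0, 0, 0, 0]])

```text
time_s: 9.27
position: [0.5138, -0.0048, 0.2617]
orientation: [0.0, 0.793, 0.609, 0.0]
force: [-0.7, 1.2, 3.6]
finger_gap: 0.097
grip_force: 79.1
```

>>> apply_moves(targets=[[-1, 0, 0.04, 0, 0], [-1, 0, 0, 0, 0]])

```text
time_s: 9.43
position: [0.5152, -0.0051, 0.2617]
orientation: [0.0, 0.793, 0.609, 0.0]
force: [-1.6, -0.1, 3.3]
finger_gap: 0.097
grip_force: 79.1
```

```bash
python3 - <<'E'
from h import *
delta([*case(-.075,0),.2618],Y)
look(.076,(-.15,-.045))
E
```

```text
t 9.43 pos [ 0.5152 -0.0051  0.2617] yaw -0.2609 tilt [ 1.e-04  0.e+00 -1.e+00] F [-1.57 -0.06  3.33] gap 0.097 grip 79.1
turn units 0.012 shift units xyz (in final yaw) [-0.01   0.051 -0.002]
cover plane [-0.014  -0.0001  0.0758] x [-0.1225 -0.0456] ymax 0.0808
lid slope,z at x=0 [0.002  0.0793]
```

>>> apply_moves(targets=[[-1, 0, 0.03, 0, 0], [-1, 0, 0, 0, 0]])

```text
time_s: 9.65
position: [0.5158, -0.0053, 0.2615]
orientation: [-0.001, 0.793, 0.609, -0.001]
force: [-5.6, 1.5, 5.1]
finger_gap: 0.096
grip_force: 79.4
```

>>> apply_moves(targets=[[-1, 0, 0.03, 0, 0], [-1, 0, 0, 0, 0]])

```text
time_s: 9.82
position: [0.5163, -0.0054, 0.2613]
orientation: [-0.002, 0.793, 0.609, -0.001]
force: [-11.5, 2.1, 9.9]
finger_gap: 0.1
grip_force: 80.0
```

>>> apply_moves(targets=[[-1, 0, 0.03, 0, 0], [-1, 0, 0, 0, 0]])

```text
time_s: 9.98
position: [0.5167, -0.0055, 0.2611]
orientation: [-0.003, 0.793, 0.609, -0.002]
force: [-18.4, 4.9, 15.0]
finger_gap: 0.096
grip_force: 80.7
```

It's at the stop, so I'll ease the forward push, then look at the height and flatness.

>>> apply_moves(targets=[[-1, 0, -0.05, 0, 0], [-1, 0, 0, 0, 0]])

```text
time_s: 10.15
position: [0.5159, -0.0053, 0.2615]
orientation: [-0.001, 0.793, 0.609, -0.001]
force: [-8.3, 0.7, 6.8]
finger_gap: 0.097
grip_force: 79.7
```

```bash
python3 - <<'E'
from h import *
delta([*case(-.075,0),.2608],Y)
w,C=look(.074,(-.15,-.045)); 
cv2.imwrite('pics/w3.png',w['frame'])
E
```

```text
t 10.15 pos [ 0.5159 -0.0053  0.2615] yaw -0.2607 tilt [-1.9e-03  3.0e-04 -1.0e+00] F [-8.28  0.71  6.75] gap 0.097 grip 79.7
turn units 0.014 shift units xyz (in final yaw) [-0.011  0.032  0.018]
cover plane [-0.0146 -0.0004  0.0757] x [-0.1221 -0.0456] ymax 0.0808
lid slope,z at x=0 [0.0023 0.0793]
```

View pics/w3.png

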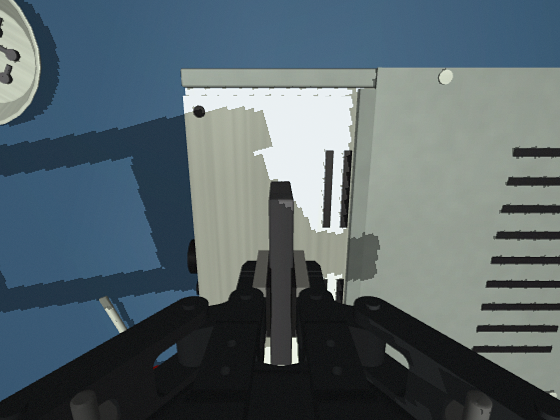

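The cover is under the lip (lip at x≈365), its front edge at x≈185 is flush with the case front, and the lid is unchanged. The front is still up about 1–2 mm, so now I press it down.

>>> apply_moves(targets=[[-1, 0, 0, 0.02, 0], [-1, 0, 0, 0, 0]])

```text
time_s: 10.37
position: [0.5158, -0.0053, 0.2608]
orientation: [-0.001, 0.793, 0.609, -0.001]
force: [-10.7, 2.7, 10.3]
finger_gap: 0.097
grip_force: 80.3
```

>>> apply_moves(targets=[[-1, 0, -0.01, 0.01, 0], [-1, 0, 0, 0, 0]])

```text
time_s: 10.53
position: [0.5156, -0.0052, 0.2607]
orientation: [-0.001, 0.793, 0.609, -0.001]
force: [-9.9, 1.6, 10.5]
finger_gap: 0.094
grip_force: 80.3
```

```bash
python3 - <<'E'
from h import *
delta([*case(-.075,0),.2608],Y)
look(.074,(-.15,-.045))
E
```

```text
t 10.53 pos [ 0.5156 -0.0052  0.2607] yaw -0.2608 tilt [-2.e-03  3.e-04 -1.e+00] F [-9.87  1.56 10.5 ] gap 0.094 grip 80.3
turn units 0.014 shift units xyz (in final yaw) [-0.011  0.04  -0.002]
cover plane [-0.0029 -0.0004  0.0746] x [-0.1221 -0.0456] ymax 0.0808
lid slope,z at x=0 [0.0024 0.0793]
```

>>> apply_moves(targets=[[-1, 0, -0.015, 0.015, 0], [-1, 0, 0, 0, 0]])

```text
time_s: 10.75
position: [0.5153, -0.0052, 0.2605]
orientation: [-0.0, 0.793, 0.609, -0.0]
force: [-8.5, 2.1, 11.7]
finger_gap: 0.096
grip_force: 80.4
```

```bash
python3 - <<'E'
from h import *
delta([*case(-.075,0),.2608],Y)
look(.074,(-.15,-.045))
E
```

```text
t 10.75 pos [ 0.5153 -0.0052  0.2605] yaw -0.2608 tilt [-9.e-04  1.e-04 -1.e+00] F [-8.46  2.08 11.67] gap 0.096 grip 80.4
turn units 0.014 shift units xyz (in final yaw) [-0.011  0.047 -0.007]
cover plane [-0.0003 -0.0006  0.0744] x [-0.1222 -0.0456] ymax 0.0808
lid slope,z at x=0 [0.002  0.0793]
```

>>> apply_moves(targets=[[-1, 0, 0, 0, 0], [-1, 0, 0, 0, 0], [-1, 0, 0, 0, 0], [-1, 0, 0, 0, 0], [-1, 0, 0, 0, 0], [-1, 0, 0, 0, 0]])

```text
time_s: 11.3
position: [0.5154, -0.0052, 0.2605]
orientation: [-0.0, 0.793, 0.609, -0.0]
force: [-9.1, 1.8, 12.1]
finger_gap: 0.093
grip_force: 80.4
```

```bash
python3 - <<'E'
from h import *
look(.074,(-.15,-.045)); s=ctrl.get_state(); print(s['force'],s['position'])
print(ctrl.close_job())
E
```

```text
cover plane [-0.0003 -0.0007  0.0744] x [-0.1221 -0.0456] ymax 0.0808
lid slope,z at x=0 [0.0023 0.0793]
[-10.42267007   1.60905783  12.45590902] [ 0.51537391 -0.00516064  0.26052478]
the job is handed in; nothing more can be done
None
```

The job is handed in at about 11 s: the cover is under the lip and against the stop, its front flush with the case and pressed flat with about 12 N (wrist reading), the gripper still holding it and the lid not lifted; I took no final picture of the other bench items.

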